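Turn the cheese board's panel over and let it into its pocket

ROBOT

A 6-joint arm with a two-finger parallel gripper is mounted at the origin on a cart in front of the work surface, level with it; the furniture and walls round the work are solid. World frame = base frame: x ahead of the robot, y to its left, z up, the work surface at z = 0. Lengths are in m, angles in rad, forces in N, time in s.
With the tool pointing down it reaches from about 0.35 to 0.725 m from the base axis. Payload 6 kg.
Tool frame: the origin (TCP) lies midway between the tips of the shut fingers; the grasp point (between the pads) lies 19 mm behind it; y points along the fingers, z is the direction in which the jaws open and shut, and the axes are right-handed (so a half turn about y gives the same grasp; the last joint's range is limited). The gripper opens to 85 mm and grips with 20 to 120 N. Pads are 22 mm wide; open, the fingers measure 114 mm over their backs; the gripper's body (76 mm by 85 mm) begins 54 mm behind the grasp point. The pads swing forward as they close: fully open they stand 13 mm farther back than shut.
Start: joints at [-0.813, 0.04, 0.085, 0, -1.615, -0.334], TCP at [0.247, -0.547, 0.231] pointing down, gripper open.
Joint ranges: [-2.56, 2.56], [-1.29, 2.01], [-1.08, 1.49], [-3.29, 1.98], [-2.81, -0.18], [-2.99, 2.99]. Speed limits (rad/s): [2.57, 2.57, 3.01, 3.14, 3.14, 3.14].

INTERFACE

Orientations are given as a 3x3 rotation matrix whose columns are the frame's x, y, z axes.
In Python, from station import telemetry, optics, finish_job gives the robot as it stands.
- The arm moves only by the shell command python3 -m creep 'ROWS' [FORCE]. ROWS is a JSON object of lists of equal length, an entry for each row: "claw": the opening, from 0 (shut) to 1 (fully open); "dp": the shift along the tool's x, y, z in m, a list of three; "yaw": the turn about the tool's y in degrees. A call has 1 to 10 rows; each row is the pose to reach, as a shift and turn from the pose commanded when the call began, along the tool's axes at that moment; what a row does not reach only later rows make up. A row lasts 1/10 s, in which the tool goes at most 50 mm and 8.59 degrees, less where a joint would pass 70% of its speed; a pose out of reach is approached as far as the arm can. A call with a gripper value outside its range is refused whole. The fingers move at their own pace and stop on an object; FORCE is the grip in N (left out, the last holds). Time passes only in rows, so rows that repeat a pose let the fingers close. It gives the time, the measured TCP pose, the force and the opening at its end, in the units of the state.
- telemetry.sense(): the state, without advancing time (a new reading comes with each control period).
- optics.get_image(name): name is "scene" or "top" or "wrist"; returns a dict with "pixels" (400x640x3 uint8, red, green, blue), "mtx" (3x3 intrinsics, pixels), "k1" (the pictures are not rectified: a ray, as slopes to the right and down, at radius r is drawn at 1 + k1 r^2 times it, then the intrinsics apply), "xyz" and "attitude" of the camera in the world. Camera axes: x right, y down, z forward; pixel columns grow to the right and rows downward; lengths in m; the calibration is good to about 2 mm. A picture is of the moment at which its call begins. There is no depth.
- finish_job(): hands the job in, once; it reports no verdict.
Trained networks look in a picture, given as the dict that the camera call returned (one of the last four; its "shot" number tells which), for a name from the list of things; names that differ only in an ending like _2 or _b are one class to them, and where a whole thing is asked for, a point or a joint stands for the part that bears it (a point fixed in the world has none). Each returns a list of dicts, best first, with "score" (0 to 1); they miss things now and then, are a little off and sometimes report something else, mostly with a low value. They report only what shows in the picture. A call takes as long as a camera call.
- optics.recognise(picture, query): "extent" ([left, top, right, bottom] in pixels, round what is visible of it).
- optics.cut_out(picture, query): "pixels" (400x640 bool, what is visible of it) and "extent" ([left, top, right, bottom] in pixels, round what is visible of it).
The state is a dict: "time": time; "q": joint angles; "qd": joint speeds; "joint_torque": joint torques, N m; "tcp_pos": TCP position; "tcp_rot": TCP orientation; "force": force on the tool from outside, world axes, zero at the start; "ft_torque": the same for the moment, N m; "grip_width": finger opening in m.
Only numpy, scipy, OpenCV 4.12 (cv2) and the standard library are available. Lean on these libraries where they do the work, as an engineer would, in place of code of your own. Each camera call takes 0.05 s, during which the arm holds its last target. There are 200 camera calls.

TASK

The light wooden cutting panel of the cheese board lies upside down on the worktop beside the board. It is too wide to grasp, so push it up against the side of the board until it tips up on edge and over onto the board, grooved side up, then slide it along until it drops fully home into its pocket. Go gently, never pressing on panel or board with more than 40 N, leave the jar and the fruit where they are, and let go at the end.

Things in the scene. Friction and masses are not known exactly. Their poses are not given: they have to be found in the camera images.
- panel: Loose light-wood cutting panel, 134 mm (x) by 110 mm (y) by 12 mm thick (z), edges rounded to 3 mm, 0.14 to 0.24 kg. Origin: centre of the slab. +z points out of the good face, which has a crumb groove round it; the -z face shows four small black grip discs. Starts with +z down, flat on the worktop, its centre 75 to 110 mm from the board's side, a 134 mm edge within 0.25 rad of parallel to it.
- board: Dark-wood cheese board, 220 mm (x) by 290 mm (y), its top 20 mm above the worktop, held fast by non-slip feet. Origin: middle of its underside; z up. The panel lies beyond its +y side, an upright wall 20 mm high. Its top has a pocket for the panel, 139 mm (x) by 115 mm (y), 8 mm deep, walls upright, mouth 55 mm in from the +y side. The rest of the top is flat and carries the jar.
- board_side (a point): Middle of the top edge of the board's +y side, the one facing the panel (20 mm above the worktop), axes as the board's. Fingertips pressed at some 7 N against the panel's free 134 mm edge lift that edge by friction while the far edge pivots at the foot of this side. Wall cabinets and a microwave hang behind, fronts about 0.6 m ahead of the robot, undersides about 0.45 m up.
- board_pocket (a point): Middle of the pocket's floor, 8 mm below the board's top, 112.5 mm in from the +y side; axes as the board's. The seated panel's centre lies 6 mm above it, its top 4 mm proud of the board, its x axis along the board's x, either way round.
- jar_1: glass jar with a black lid, 65 mm across, 86 mm high, standing on the board's far part; leave it alone. Origin: centre of its underside
- apple_1: red apple, 80 mm, loose behind the board; leave it alone
- lemon_1: lemon, 78 x 55 mm, loose behind the board; leave it alone

How it is judged:
By the outcome, as a careful person would: the job done as asked, in the order asked, and still so for the second after the job is handed in, with the robot touching nothing.
It also fails if it takes over 72 s, if anything falls off the work surface, if the arm or the gripper's body presses on something with over 40 N, if the wrist force passes 120 N, or if a joint passes its speed limit or range.

## Working session

There is one attempt and no reset: what is moved stays moved. The work goes in short steps, Python scripts to look and compute and a shell command to move; the robot and the scene stay as the last step left them, time stands still between calls to the robot, and variables do not carry over. Pictures are saved under pics/ and viewed, about 8 in all and at most 12, crops included, and the job is handed in when it is done.

```bash
mkdir -p pics
cat > h.py <<'E'
import numpy as np, cv2, json
from station import telemetry, optics, finish_job
def shot(n, f=None):
    im=optics.get_image(n)
    if f: cv2.imwrite('pics/'+f, im['pixels'][:,:,::-1])
    return im
def ray(im,uv):
    K=np.array(im['mtx']); d=np.array([im['k1'],0,0,0,0],float)
    p=cv2.undistortPoints(np.array(uv,float).reshape(-1,1,2),K,d).reshape(-1,2)
    # k1 model same as opencv
    R=np.array(im['attitude']); return np.array(im['xyz']), np.c_[p,np.ones(len(p))]@R.T
def onplane(im,uv,z):
    o,d=ray(im,uv); return o+d*((z-o[2])/d[:,2:3])
def proj(im,P):
    R=np.array(im['attitude']); rv,_=cv2.Rodrigues(R.T); t=-R.T@np.array(im['xyz'])
    return cv2.projectPoints(np.array(P,float).reshape(-1,1,3),rv,t,np.array(im['mtx']),np.array([im['k1'],0,0,0,0],float))[0].reshape(-1,2)
def quad(mask):
    c=max(cv2.findContours(mask.astype(np.uint8),0,2)[0],key=cv2.contourArea)
    h=cv2.convexHull(c)
    for e in np.linspace(.01,.1,40):
        q=cv2.approxPolyDP(h,e*cv2.arcLength(h,True),True)
        if len(q)<=4: break
    return q.reshape(-1,2)
E
python3 - <<'E'
from h import *
s=telemetry.sense(); print(s['time'],np.round(s['tcp_pos'],3),np.round(s['tcp_rot'],3).tolist(),s['force'],s['grip_width'])
t=shot('top','top0.png'); print(np.round(t['xyz'],3),np.round(t['attitude'],2).tolist())
for q,z in(('panel',.012),('board',.02)):
    r=optics.cut_out(t,q)
    for k in r[:2]:
        print(q,k['score'],k['extent']); u=quad(k['pixels']); print(u.tolist(),np.round(onplane(t,u,z)[:,:2],3).tolist())
sc=shot('scene','scene0.png')
cv2.imwrite('pics/both0.png',cv2.resize(np.vstack([t['pixels'],sc['pixels']])[:,:,::-1],(480,600)))
E
```

```text
0.0 [ 0.247 -0.547  0.23 ] [[0.912, -0.001, -0.411], [0.411, 0.002, 0.912], [-0.0, -1.0, 0.002]] [-1.29412441  0.17130421  0.46028597] 0.08564281258270406
[ 0.398 -0.238  0.885] [[-0.01, -0.99, 0.17], [-1.0, 0.01, -0.01], [0.01, -0.17, -0.99]]
panel 0.71 [217.6, 164.7, 281.6, 232.5]
[[234, 167], [280, 176], [266, 234], [218, 222]] [[0.612, -0.068], [0.59, -0.17], [0.462, -0.141], [0.489, -0.036]]
board 0.89 [285.0, 165.6, 426.6, 281.6]
[[298, 165], [425, 180], [418, 278], [286, 263]] [[0.613, -0.211], [0.577, -0.491], [0.365, -0.464], [0.4, -0.185]]
```

View pics/top0.png

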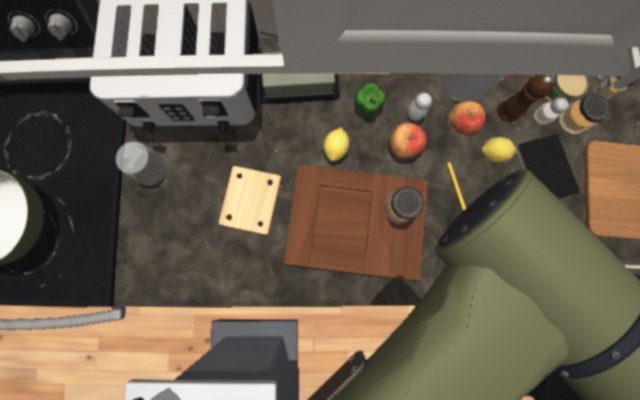

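View pics/scene0.png

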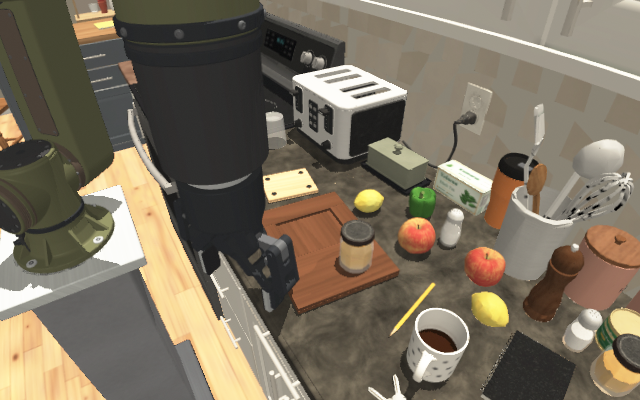

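The top view shows the panel (disc side up) at about px (249,200), the board at about (357,222) with the jar at its far end, and the lemon and apples behind. The panel is about 20 mm off the pocket line in board x, so I'll move over it for a closer look first.

```bash
python3 -m creep '{"claw":[1,1,1,1,1,1,1,1,1,1],"dp":[[0.04,0,0.026],[0.08,0,0.052],[0.12,0,0.078],[0.16,0,0.104],[0.2,0,0.13],[0.24,0,0.156],[0.28,0,0.182],[0.32,0,0.208],[0.36,0,0.234],[0.394,0,0.258]],"yaw":[0,0,0,4,8,12,16,20,26,31]}' 30
cat > m.py <<'E'
from h import *
import sys
def meas(name,f=None,zp=.012):
    t=shot(name,f)
    for q,z in(('panel',zp),('board',.02)):
        for k in optics.cut_out(t,q)[:1]:
            u=quad(k['pixels']); P=onplane(t,u,z)[:,:2]
            print(name,q,k['score'],u.tolist(),np.round(P,4).tolist())
if __name__=='__main__':
    for n in sys.argv[2:]: meas(n,n+sys.argv[1]+'.png')
    s=telemetry.sense(); print(round(s['time'],2),np.round(s['tcp_pos'],4),np.round(s['tcp_rot'],3).tolist(),np.round(s['force'],1),np.round(s['q'],2))
E
python3 m.py 1 top wrist; python3 -c "
import cv2,numpy as np
cv2.imwrite('pics/b1.png',cv2.resize(np.vstack([cv2.imread('pics/top1.png'),cv2.imread('pics/wrist1.png')]),(480,600)))"
```

```text
time: 1.2
tcp_pos: [0.5006, -0.1475, 0.2312]
tcp_rot: [[0.993, 0.0, 0.12], [-0.12, 0.0, 0.993], [0.0, -1.0, 0.0]]
force: [1.0, -0.3, -0.1]
grip_width: 0.0851
top panel 0.61 [[272, 209], [266, 234], [219, 222], [223, 213]] [[0.5167, -0.1533], [0.4622, -0.1407], [0.489, -0.0379], [0.5087, -0.0461]]
top board 0.57 [[297, 166], [426, 180], [418, 278], [286, 264]] [[0.6108, -0.2084], [0.5772, -0.4928], [0.3652, -0.4643], [0.3977, -0.1846]]
wrist panel 0.56 [[319, 132], [410, 144], [390, 244], [308, 236]] [[0.4604, -0.1391], [0.4856, -0.0362], [0.6113, -0.064], [0.5882, -0.1673]]
wrist board 0.8 [[12, 77], [278, 79], [281, 258], [69, 257]] [[0.3606, -0.4644], [0.3994, -0.1761], [0.6112, -0.2046], [0.5803, -0.48]]
1.5 [ 0.4995 -0.1503  0.2313] [[0.993, -0.0, 0.117], [-0.117, -0.0, 0.993], [-0.0, -1.0, -0.0]] [ 0.4 -0.2  0.5] [ 0.09 -0.17 -0.11  0.   -1.63 -1.78]
```

View pics/b1.png

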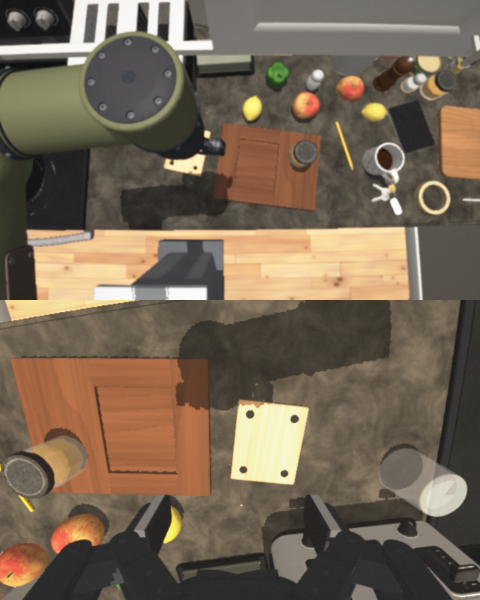

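```bash
cat > fit.py <<'E'
from h import *
import sys
from scipy.optimize import minimize
DIM={'panel':(.134,.110,.012,0.),'board':(.22,.29,.02,0.)}
def fit(im,q,x0,z0=None):
    r=optics.cut_out(im,q)
    if not r: print(q,'none'); return None
    m=r[0]['pixels'].astype(np.uint8)
    c=max(cv2.findContours(m,0,1)[0],key=cv2.contourArea); m=np.zeros_like(m)
    cv2.fillPoly(m,[cv2.convexHull(c)],1)
    L,W,H,z=DIM[q]; z=z if z0 is None else z0
    B=np.array([[a*L/2,b*W/2,h] for a in(-1,1) for b in(-1,1) for h in(z,z+H)])
    def cost(p):
        cs,sn=np.cos(p[2]),np.sin(p[2])
        P=np.c_[B[:,0]*cs-B[:,1]*sn+p[0],B[:,0]*sn+B[:,1]*cs+p[1],B[:,2]]
        h=cv2.convexHull(proj(im,P).astype(np.float32)); k=np.zeros((400,640),np.uint8)
        cv2.fillPoly(k,[np.round(h*16).astype(np.int32)],255,cv2.LINE_AA,4)
        return np.abs(k/255.-m).sum()
    s=np.array([[0,0,0],[.01,0,0],[0,.01,0],[0,0,.06]])
    b=minimize(cost,x0,method='Nelder-Mead',options=dict(initial_simplex=np.array(x0)+s,xatol=1e-4,fatol=.1))
    b=minimize(cost,b.x,method='Nelder-Mead',options=dict(initial_simplex=b.x+s/2,xatol=1e-4,fatol=.1))
    print(q,round(r[0]['score'],2),np.round(b.x,4),'resid',round(b.fun,1),'of',m.sum()); return b.x
def rel(pan,brd):
    c,s=np.cos(brd[2]),np.sin(brd[2]); d=pan[:2]-brd[:2]
    return np.array([c*d[0]+s*d[1],-s*d[0]+c*d[1],pan[2]-brd[2]])
E
python3 - <<'E'
from fit import *
w=shot('wrist'); print(np.round(w['xyz'],3))
p=fit(w,'panel',[.537,-.104,-.23]); b=fit(w,'board',[.488,-.339,-.125])
print('panel in board',rel(p,b))
t=shot('top'); fit(t,'board',[.488,-.339,-.125])
E
```

```text
[ 0.418 -0.14   0.373]
panel 0.84 [ 0.5367 -0.1012 -0.2111] resid 302.7 of 9643
board 0.69 [ 0.4879 -0.3354 -0.1378] resid 902.2 of 44109
panel in board [ 0.01613741  0.23868448 -0.07330908]
board 0.58 [ 0.488  -0.338  -0.1297] resid 190.5 of 13869
```

Run:
```python
from h import *
t=shot('top','top2.png'); sc=shot('scene','scene2.png')
for z in (.3,.4,.5,.6,.7): print(z,onplane(t,[[173,104]],z), onplane(t,[[110,104],[235,104]],z)[:,1])
```

```text
0.3 [[ 0.64250576 -0.02626972  0.3       ]] [ 0.07376495 -0.12273214]
0.4 [[ 0.60076976 -0.06250815  0.4       ]] [ 0.02043055 -0.14248509]
0.5 [[ 0.55903376 -0.09874657  0.5       ]] [-0.03290384 -0.16223804]
0.6 [[ 0.51729776 -0.13498499  0.6       ]] [-0.08623824 -0.18199099]
0.7 [[ 0.47556176 -0.17122342  0.7       ]] [-0.13957264 -0.20174394]
```

View pics/scene2.png

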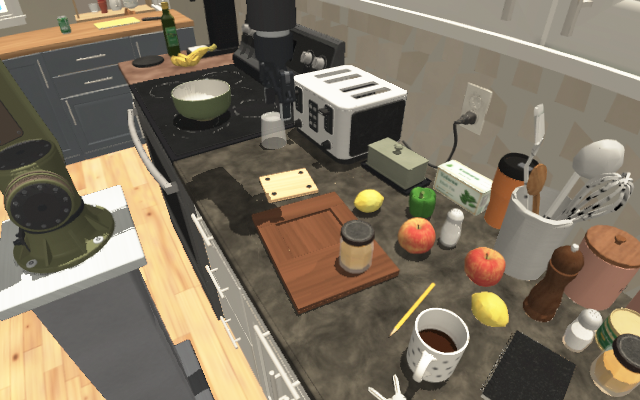

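The scene view shows the panel at (288,185), and a toaster and cabinet close behind it. That leaves no room to push the panel's far end sideways, so I'll press open fingertips on top of the panel and drag it about 17 mm.

```bash
python3 -m creep '{"claw":[1,1,1,1,1,1,1,1,1,1],"dp":[[0,0.03,0],[0,0.06,0],[0,0.09,0],[0.005,0.12,0.01],[0.01,0.14,0.02],[0.018,0.16,0.03],[0.025,0.175,0.04],[0.0316,0.185,0.052],[0.0316,0.195,0.052],[0.0316,0.2,0.052]],"yaw":[-8.5,-17,-25.5,-34,-42.5,-51,-59.5,-68,-76.5,-84.7]}'
python3 -m creep '{"claw":[1,1,1],"dp":[[0,0.012,0],[0,0.022,0],[0,0.026,0]],"yaw":[0,0,0]}'
```

```text
time: 2.85
tcp_pos: [0.5368, -0.1016, 0.03]
tcp_rot: [[0.202, -0.002, -0.979], [0.979, 0.0, 0.202], [-0.0, -1.0, 0.002]]
force: [0.1, -0.2, 0.1]
grip_width: 0.0854
time: 3.15
tcp_pos: [0.5363, -0.1019, 0.0036]
tcp_rot: [[0.211, -0.002, -0.977], [0.977, 0.0, 0.211], [-0.0, -1.0, 0.002]]
force: [-0.6, 0.1, 0.7]
grip_width: 0.0855
```

```bash
python3 -m creep '{"claw":[1,1,1],"dp":[[0,0.002,0],[0,0.004,0],[0,0.004,0]],"yaw":[0,0,0]}'
python3 -m creep '{"claw":[1,1,1],"dp":[[0,0.001,0],[0,0.002,0],[0,0.002,0]],"yaw":[0,0,0]}'
```

```text
time: 3.45
tcp_pos: [0.5373, -0.1017, 0.0014]
tcp_rot: [[0.209, 0.0, -0.978], [0.978, 0.0, 0.209], [0.0, -1.0, -0.0]]
force: [0.5, 1.3, 0.5]
grip_width: 0.0857
time: 3.75
tcp_pos: [0.5372, -0.1017, -0.0007]
tcp_rot: [[0.208, -0.0, -0.978], [0.978, 0.0, 0.208], [0.0, -1.0, 0.0]]
force: [-0.0, 0.3, -0.1]
grip_width: 0.0854
```

```bash
python3 -m creep '{"claw":[1,1],"dp":[[0,0.0015,0],[0,0.0015,0]],"yaw":[0,0]}'
python3 -m creep '{"claw":[1,1],"dp":[[0,0.0015,0],[0,0.0015,0]],"yaw":[0,0]}'
```

```text
time: 3.95
tcp_pos: [0.5375, -0.1017, -0.001]
tcp_rot: [[0.208, 0.0, -0.978], [0.978, -0.0, 0.208], [-0.0, -1.0, -0.0]]
force: [-4.0, 1.1, 7.1]
grip_width: 0.0852
time: 4.15
tcp_pos: [0.5375, -0.1018, -0.0011]
tcp_rot: [[0.208, 0.0, -0.978], [0.978, -0.001, 0.208], [-0.001, -1.0, -0.0]]
force: [-8.3, 3.8, 15.7]
grip_width: 0.0851
```

```bash
python3 -m creep '{"claw":[1,1,1,1,1,1],"dp":[[0,0,0.003],[0,0,0.006],[-0.001,0,0.01],[-0.001,0,0.014],[-0.001,0,0.018],[-0.001,0,0.018]],"yaw":[0,-1,-2,-3,-4.4,-4.4]}'
python3 - <<'E'
from fit import *
w=shot('wrist','wrist3.png')
p=fit(w,'panel',[.527,-.101,-.18]); b=fit(w,'board',[.488,-.3365,-.133]); print(rel(p,np.array([.488,-.3365,-.133])),rel(p,b))
E
```

```text
time: 4.75
tcp_pos: [0.5222, -0.0989, -0.0007]
tcp_rot: [[0.131, 0.007, -0.991], [0.991, -0.0, 0.131], [0.0, -1.0, -0.007]]
force: [3.6, 0.0, 6.8]
grip_width: 0.0857
panel 0.89 [ 0.5372 -0.1014 -0.2134] resid 3661.3 of 55690
board 0.79 [ 0.1228 -0.2397 -0.0158] resid 43909.6 of 39553
[ 0.01762517  0.23951227 -0.08044526] [ 0.41219758  0.14481051 -0.19769224]
```

View pics/wrist3.png

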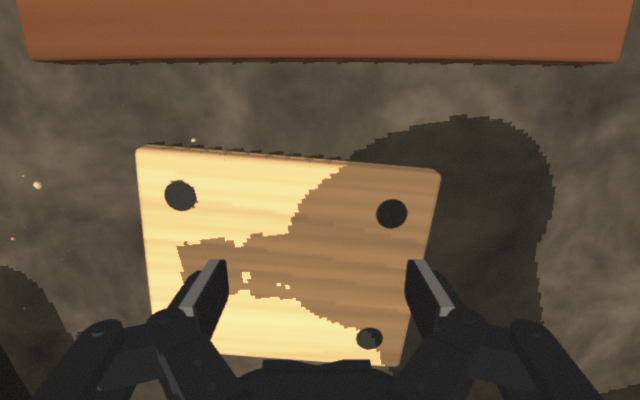

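The wrist view shows the panel unmoved: discs at (180,195), (391,213) and (370,338). The fingertips slipped over it. Instead I'll push diagonally on the free edge with both fingertips, inside the friction cone, to get the sideways shift on the way to the wall.

```bash
python3 -m creep '{"claw":[1,1,1,1,1,1,1,1],"dp":[[0,-0.012,0],[0,-0.022,0],[0.025,-0.022,-0.01],[0.05,-0.022,-0.02],[0.075,-0.022,-0.026],[0.075,-0.012,-0.026],[0.075,-0.002,-0.026],[0.075,0.005,-0.026]],"yaw":[0,0,2,4,5.5,5.5,5.5,5.5]}'
python3 - <<'E'
from fit import *
w=shot('wrist','wrist4.png'); s=telemetry.sense()
p=fit(w,'panel',[.537,-.101,-.21]); print(rel(p,np.array([.488,-.3365,-.133])),np.round(s['tcp_pos'],4),np.round(s['force'],1))
E
```

```text
time: 5.7
tcp_pos: [0.5542, -0.0286, -0.0101]
tcp_rot: [[0.227, -0.002, -0.974], [0.974, -0.0, 0.227], [-0.0, -1.0, 0.002]]
force: [0.3, -0.8, -0.6]
grip_width: 0.0851
panel 0.8 [ 0.5386 -0.1033 -0.2228] resid 2123.1 of 84494
[ 0.01925109  0.23780463 -0.08978795] [ 0.5535 -0.0288 -0.0112] [-0.  -0.3 -1.4]
```

View pics/wrist4.png

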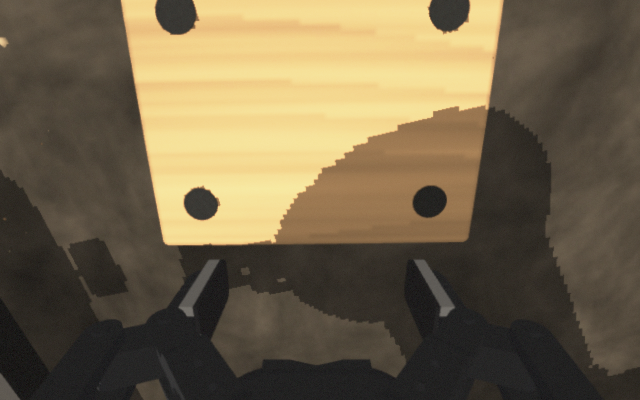

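The panel's free edge is at row 242 with the fingertips just behind it and centred, so I'm starting the diagonal push.

```bash
python3 -m creep '{"claw":[1,1,1,1,1,1,1,1,1,1],"dp":[[-0.004,0,0],[-0.008,0,0],[-0.01,0,0.0003],[-0.013,0,0.0014],[-0.016,0,0.0025],[-0.019,0,0.0036],[-0.022,0,0.0047],[-0.025,0,0.0058],[-0.028,0,0.0069],[-0.031,0,0.008]],"yaw":[0,0,0,0,0,0,0,0,0,0]}'
python3 - <<'E'
from fit import *
w=shot('wrist','wrist5.png'); s=telemetry.sense()
p=fit(w,'panel',[.526,-.121,-.22]); print(rel(p,np.array([.488,-.3365,-.133])),np.round(s['tcp_pos'],4),np.round(s['force'],1))
t=shot('top'); fit(t,'panel',[.526,-.121,-.22]);fit(t,'board',[.488,-.3365,-.133])
E
```

```text
time: 6.8
tcp_pos: [0.5403, -0.0566, -0.0086]
tcp_rot: [[0.227, 0.0, -0.974], [0.974, 0.0, 0.227], [0.0, -1.0, -0.0]]
force: [1.0, 1.6, 1.3]
grip_width: 0.0852
panel 0.97 [ 0.525  -0.1219 -0.2304] resid 2413.0 of 88550
[ 0.00822681  0.21762587 -0.09744333] [ 0.5399 -0.0569 -0.0088] [1.  1.5 0.5]
panel 0.68 [ 0.5248 -0.1214 -0.2318] resid 130.0 of 3087
board 0.65 [ 0.4882 -0.3372 -0.1283] resid 199.5 of 13892
```

```bash
python3 -m creep '{"claw":[1,1,1,1,1,1,1,1],"dp":[[-0.0024,0,0.0017],[-0.0048,0,0.0034],[-0.0072,0,0.005],[-0.0096,0,0.0067],[-0.012,0,0.0085],[-0.0144,0,0.01],[-0.0168,0,0.012],[-0.0175,0,0.013]],"yaw":[-0.7,-1.4,-2.1,-2.8,-3.5,-4.3,-5.2,-5.7]}'
python3 - <<'E'
from fit import *
w=shot('wrist','wrist6.png'); s=telemetry.sense()
p=fit(w,'panel',[.508,-.137,-.14]); print(rel(p,np.array([.488,-.3365,-.131])),np.round(s['tcp_pos'],4),np.round(s['tcp_rot'],3)[:,0],np.round(s['force'],1))
t=shot('top'); p=fit(t,'panel',[.508,-.137,-.14]);b=fit(t,'board',[.488,-.3365,-.133]);print(rel(p,b))
E
```

```text
time: 7.85
tcp_pos: [0.5235, -0.0708, -0.0087]
tcp_rot: [[0.128, 0.0, -0.992], [0.992, 0.0, 0.128], [0.0, -1.0, -0.0]]
force: [0.6, 0.5, -1.5]
grip_width: 0.0856
panel 0.91 [ 0.5157 -0.1373 -0.1321] resid 2001.6 of 89069
[ 0.0013937   0.20111723 -0.0011154 ] [ 0.5235 -0.0707 -0.0086] [0.128 0.992 0.   ] [-0.1 -0.2  0.3]
panel 0.91 [ 0.5157 -0.1372 -0.1297] resid 139.8 of 3084
board 0.94 [ 0.4881 -0.3379 -0.1314] resid 225.6 of 13880
[0.00110699 0.20261926 0.00166424]
```

Panel is aligned: 1 mm lateral offset, yaw about 0, and 1–2 mm from the wall. Next I press against the wall.

```bash
python3 -m creep '{"claw":[1,1,1],"dp":[[-0.001,0,0],[-0.002,0,0],[-0.003,0,0]],"yaw":[0,0,0]}'
python3 -m creep '{"claw":[1,1],"dp":[[-0.001,0,0],[-0.001,0,0]],"yaw":[0,0]}'
```

```text
time: 8.4
tcp_pos: [0.5237, -0.073, -0.0086]
tcp_rot: [[0.129, 0.001, -0.992], [0.992, 0.001, 0.129], [0.001, -1.0, -0.001]]
force: [1.3, 5.9, 0.3]
grip_width: 0.0854
time: 8.6
tcp_pos: [0.5239, -0.0731, -0.0086]
tcp_rot: [[0.13, 0.002, -0.992], [0.992, 0.003, 0.13], [0.003, -1.0, -0.001]]
force: [0.2, 7.2, -0.4]
grip_width: 0.0855
```

```bash
python3 -m creep '{"claw":[1,1,1,1,1],"dp":[[0.004,0,0],[0.004,0.003,0],[0.001,0.003,0],[-0.001,0.003,0],[-0.001,0.003,0]],"yaw":[0,0,0,0,0]}'
python3 -m creep '{"claw":[1,1,1,1,1],"dp":[[0,-0.003,0],[0,-0.006,0],[0,-0.01,0],[-0.0003,-0.014,0],[-0.0005,-0.018,0]],"yaw":[0,0,0,0,0]}'
python3 - <<'E'
from fit import *
w=shot('wrist','wrist7.png');sc=shot('scene','scene7.png')
a=cv2.resize(sc['pixels'][140:290,180:420],(640,400))
cv2.imwrite('pics/b7.png',np.hstack([a,w['pixels']])[:,::2,::-1].repeat(1,0)[::1])
cv2.imwrite('pics/b7.png',cv2.resize(np.vstack([a,w['pixels']]),(480,600))[:,:,::-1])
E
```

```text
time: 9.1
tcp_pos: [0.5231, -0.073, -0.0123]
tcp_rot: [[0.13, 0.001, -0.991], [0.991, 0.005, 0.13], [0.005, -1.0, 0.0]]
force: [-0.8, 13.5, 0.7]
grip_width: 0.0857
time: 9.6
tcp_pos: [0.523, -0.0739, 0.0059]
tcp_rot: [[0.129, 0.0, -0.992], [0.992, 0.004, 0.129], [0.004, -1.0, 0.0]]
force: [-0.5, 10.3, 0.5]
grip_width: 0.0852
```

View pics/b7.png

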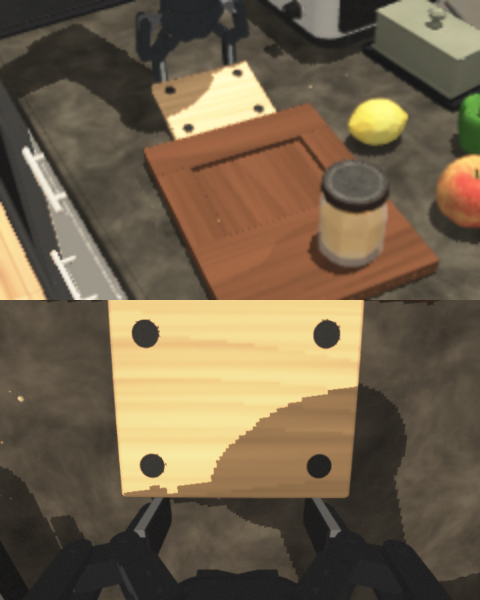

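The wrist view shows the near edge rising: near discs at (152,465) and (318,466), with the spacing changed by the tilt. I'm continuing along the arc.

```bash
python3 -m creep '{"claw":[1,1,1,1,1,1,1,1],"dp":[[-0.0007,-0.0045,0],[-0.0015,-0.009,0],[-0.0026,-0.0133,0],[-0.0037,-0.0176,0],[-0.0052,-0.022,0],[-0.0067,-0.026,0],[-0.0085,-0.03,0],[-0.0104,-0.034,0]],"yaw":[0,0,0,0,0,0,0,0]}'
python3 - <<'E'
from fit import *
w=shot('wrist','wrist8.png');sc=shot('scene','scene8.png')
a=cv2.resize(sc['pixels'][140:290,180:420],(640,400))
cv2.imwrite('pics/b8.png',cv2.resize(np.vstack([a,w['pixels']]),(480,600))[:,:,::-1])
E
```

```text
time: 10.5
tcp_pos: [0.5219, -0.0837, 0.0406]
tcp_rot: [[0.129, 0.001, -0.992], [0.992, 0.005, 0.129], [0.005, -1.0, -0.0]]
force: [-3.0, 14.0, 5.4]
grip_width: 0.0853
```

View pics/b8.png

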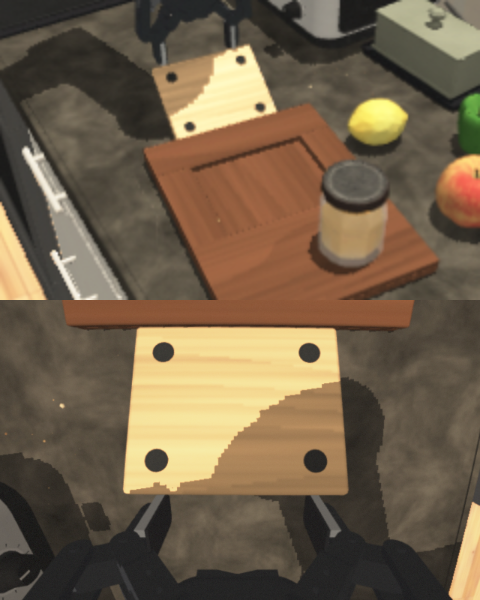

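```bash
python3 -m creep '{"claw":[1,1,1,1,1,1,1,1],"dp":[[-0.001,-0.004,0],[-0.0035,-0.0076,0],[-0.006,-0.0113,0],[-0.0085,-0.0148,0],[-0.0113,-0.018,0],[-0.0142,-0.0215,0],[-0.0172,-0.0247,0],[-0.0203,-0.0277,0]],"yaw":[0,0,0,0,0,0,0,0]}'
python3 -m creep '{"claw":[1,1,1,1,1,1],"dp":[[-0.0034,-0.0028,0],[-0.0069,-0.0055,0],[-0.0105,-0.008,0],[-0.0142,-0.0103,0],[-0.018,-0.012,0],[-0.022,-0.014,0]],"yaw":[0,0,0,0,0,0]}'
python3 - <<'E'
from fit import *
w=shot('wrist','wrist9.png');sc=shot('scene','scene9.png')
a=cv2.resize(sc['pixels'][140:290,180:420],(640,400))
cv2.imwrite('pics/b9.png',cv2.resize(np.vstack([a,w['pixels']]),(480,600))[:,:,::-1])
E
```

```text
time: 11.4
tcp_pos: [0.5195, -0.1063, 0.069]
tcp_rot: [[0.129, 0.002, -0.992], [0.992, 0.001, 0.129], [0.001, -1.0, -0.001]]
force: [0.9, 5.6, 3.9]
grip_width: 0.0858
time: 12.0
tcp_pos: [0.517, -0.1282, 0.0842]
tcp_rot: [[0.129, 0.003, -0.992], [0.992, 0.0, 0.129], [0.001, -1.0, -0.003]]
force: [-1.4, 6.7, 10.6]
grip_width: 0.0857
```

View pics/b9.png

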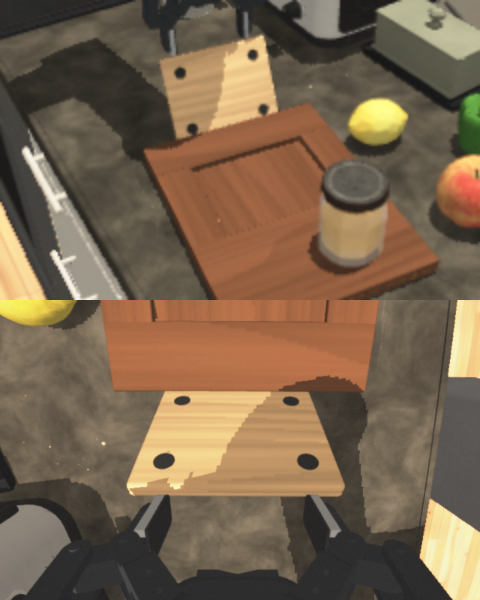

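```bash
python3 -m creep '{"claw":[1,1,1,1,1,1,1,1],"dp":[[-0.004,-0.0035,0],[-0.008,-0.0055,0],[-0.012,-0.0075,0],[-0.016,-0.009,0],[-0.02,-0.0105,0],[-0.0245,-0.0118,0],[-0.029,-0.013,0],[-0.033,-0.014,0]],"yaw":[0,0,0,0,0,0,0,0]}'
python3 -m creep '{"claw":[1,1,1],"dp":[[-0.004,-0.0005,0],[-0.008,-0.001,0],[-0.012,-0.001,0]],"yaw":[0,0,0]}'
```

```text
time: 12.9
tcp_pos: [0.5112, -0.1614, 0.0953]
tcp_rot: [[0.129, -0.002, -0.992], [0.992, 0.0, 0.129], [-0.0, -1.0, 0.002]]
force: [-0.3, 0.7, 0.2]
grip_width: 0.0854
time: 13.2
tcp_pos: [0.5101, -0.1732, 0.0967]
tcp_rot: [[0.129, -0.001, -0.992], [0.992, 0.0, 0.129], [0.0, -1.0, 0.001]]
force: [-0.6, -0.1, 0.2]
grip_width: 0.085
```

Run:
```python
from fit import *
w=shot('wrist','wrist10.png');sc=shot('scene','scene10.png')
a=cv2.resize(sc['pixels'][140:290,180:420],(640,400))
cv2.imwrite('pics/b10.png',cv2.resize(np.vstack([a,w['pixels']]),(480,600))[:,:,::-1])
```

```text
(no output)
```

View pics/b10.png

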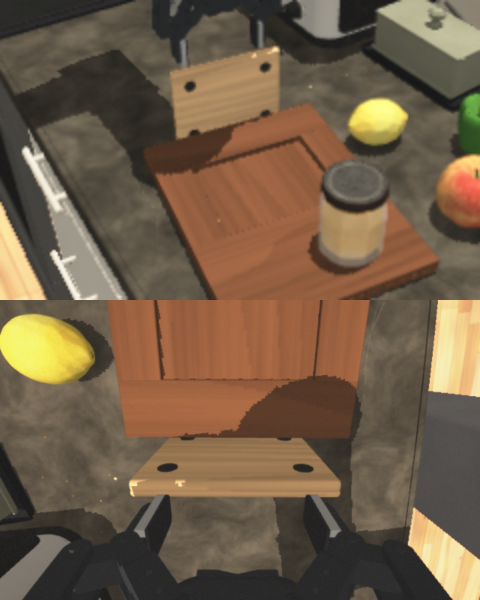

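The panel stands at roughly 75° with the fingertips near its top edge. I'll drop the fingertips about 12 mm for a safer hold before pushing it over.

```bash
python3 -m creep '{"claw":[1,1,1,1,1],"dp":[[0.003,0.003,0],[0.005,0.009,0],[0.004,0.014,0],[0,0.014,0],[-0.003,0.014,0]],"yaw":[0,0,0,0,0]}'
python3 - <<'E'
from fit import *
w=shot('wrist','wrist11.png');sc=shot('scene','scene11.png')
a=cv2.resize(sc['pixels'][140:290,180:420],(640,400))
cv2.imwrite('pics/b11.png',cv2.resize(np.vstack([a,w['pixels']]),(480,600))[:,:,::-1])
m=optics.cut_out(w,'panel')[0]; print(m['score'],m['extent'])
w=cv2.imread('pics/wrist10.png')
E
```

```text
time: 13.8
tcp_pos: [0.5098, -0.1761, 0.0827]
tcp_rot: [[0.129, -0.001, -0.992], [0.992, -0.0, 0.129], [-0.0, -1.0, 0.001]]
force: [0.2, -0.7, -0.7]
grip_width: 0.085
0.84 [154.9, 191.1, 471.2, 271.5]
```

```bash
python3 -m creep '{"claw":[1,1,1,1,1,1],"dp":[[-0.003,0,0],[-0.006,0,0],[-0.009,0,0],[-0.012,0,0],[-0.015,0,0],[-0.018,0,0]],"yaw":[0,0,0,0,0,0]}'
python3 - <<'E'
from fit import *
w=shot('wrist','wrist12.png');sc=shot('scene','scene12.png')
a=cv2.resize(sc['pixels'][140:290,180:420],(640,400))
cv2.imwrite('pics/b12.png',cv2.resize(np.vstack([a,w['pixels']]),(480,600))[:,:,::-1])
m=optics.cut_out(w,'panel')[0]; print(m['score'],m['extent'])
E
```

```text
time: 14.55
tcp_pos: [0.5076, -0.194, 0.083]
tcp_rot: [[0.129, -0.0, -0.992], [0.992, 0.0, 0.129], [0.0, -1.0, 0.0]]
force: [1.2, 0.5, -0.8]
grip_width: 0.0852
0.86 [161.8, 217.9, 469.4, 260.7]
```

View pics/b12.png

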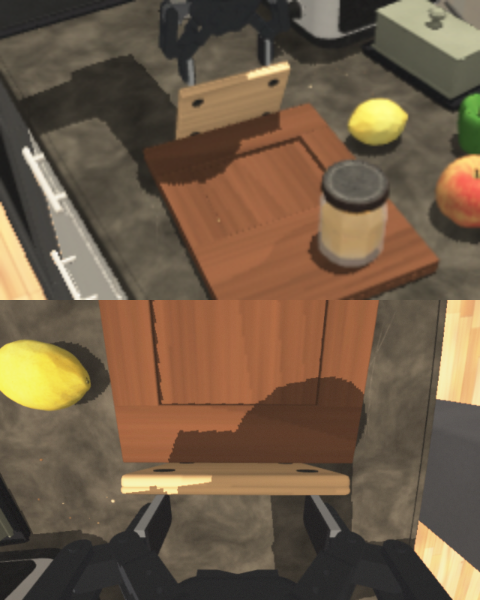

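The panel is now nearly upright, its top edge at rows 475–493 of the combined picture. I'm pushing it on over.

```bash
python3 -m creep '{"claw":[1,1,1,1,1,1,1,1],"dp":[[-0.003,0,0],[-0.006,0,0],[-0.009,0,0],[-0.012,0,0],[-0.015,0,0],[-0.018,0,0],[-0.021,0,0],[-0.024,0,0]],"yaw":[0,0,0,0,0,0,0,0]}'
python3 - <<'E'
from fit import *
w=shot('wrist','wrist13.png');sc=shot('scene','scene13.png')
a=cv2.resize(sc['pixels'][140:290,180:420],(640,400))
cv2.imwrite('pics/b13.png',cv2.resize(np.vstack([a,w['pixels']]),(480,600))[:,:,::-1])
m=optics.cut_out(w,'panel')[0]; print(m['score'],m['extent'])
E
```

```text
time: 15.5
tcp_pos: [0.5045, -0.2178, 0.083]
tcp_rot: [[0.129, -0.0, -0.992], [0.992, 0.0, 0.129], [0.0, -1.0, 0.0]]
force: [-0.4, 0.3, 0.1]
grip_width: 0.0849
0.54 [128.6, 2.1, 505.6, 248.9]
```

```bash
python3 -m creep '{"claw":[1,1,1,1,1],"dp":[[0.02,-0.01,0],[0.045,-0.02,0],[0.07,-0.03,0],[0.085,-0.04,0],[0.085,-0.04,0]],"yaw":[0,0,0,0,0]}'
python3 - <<'E'
from fit import *
b=np.array([.488,-.337,-.131])
for n in('wrist','top'):
    w=shot(n,n+'14.png')
    for z in (.02,.016): 
        p=fit(w,'panel',[.4995,-.26,-.131],z); print(n,z,rel(p,b))
b=fit(w,'board',b); m=optics.cut_out(w,'panel')[0]; print(m['extent'])
for n in ('wrist','top'):
    k=cv2.imread(f'pics/{n}14.png')
    print(n,k.shape)
E
```

```text
time: 16.15
tcp_pos: [0.5166, -0.1319, 0.1249]
tcp_rot: [[0.127, 0.003, -0.992], [0.992, -0.0, 0.127], [0.0, -1.0, -0.003]]
force: [0.4, -0.6, 0.3]
grip_width: 0.0852
panel 0.94 [ 0.5068 -0.2091 -0.1319] resid 990.8 of 29227
wrist 0.02 [ 0.00192537  0.12924594 -0.00093491]
panel 0.94 [ 0.5071 -0.2098 -0.1335] resid 350.1 of 29227
wrist 0.016 [ 0.00235337  0.12858546 -0.00253186]
panel 0.76 [ 0.5063 -0.2107 -0.1366] resid 110.7 of 3451
top 0.02 [ 0.00163758  0.12764262 -0.00557001]
panel 0.76 [ 0.5067 -0.2103 -0.1332] resid 119.9 of 3451
top 0.016 [ 0.00203722  0.12803294 -0.00215733]
board 0.75 [ 0.4883 -0.3381 -0.1326] resid 203.8 of 13789
[267.7, 177.8, 328.9, 246.2]
wrist (400, 640, 3)
top (400, 640, 3)
```

Masks from both cameras show the panel flat on the board, about 1.5–2 mm off in board x with yaw about 0. I'm lowering the fingertips behind its overhanging edge and sliding it towards the pocket.

```bash
python3 -m creep '{"claw":[1,1,1,1,1,1,1],"dp":[[0.003,0.03,0],[0.003,0.06,0],[0.003,0.09,0],[0.003,0.105,0],[0.003,0.115,0],[-0.002,0.115,0],[-0.008,0.115,0]],"yaw":[0,0,0,0,0,0,0]}'
python3 -m creep '{"claw":[1,1,1,1,1,1,1,1,1,1],"dp":[[-0.004,0,0],[-0.009,0,0.0001],[-0.014,0,0.0003],[-0.019,0,0.0005],[-0.024,0,0.0006],[-0.029,0,0.0008],[-0.034,0,0.001],[-0.039,0,0.0012],[-0.044,0,0.0014],[-0.049,0,0.0015]],"yaw":[0,0,0,0,0,0,0,0,0,0]}'
python3 - <<'E'
from fit import *
b=np.array([.488,-.3375,-.131]); s=telemetry.sense()
print('tcp rel',rel(np.r_[s['tcp_pos'][:2],0],b))
for n in('wrist','top'):
    w=shot(n,n+'15.png'); p=fit(w,'panel',[.4995,-.26,-.131],.02); print(n,rel(p,b))
E
```

```text
time: 17.25
tcp_pos: [0.5153, -0.1416, 0.0093]
tcp_rot: [[0.129, 0.002, -0.992], [0.992, -0.0, 0.129], [-0.0, -1.0, -0.002]]
force: [0.0, 0.2, 1.5]
grip_width: 0.0856
time: 18.25
tcp_pos: [0.5066, -0.1899, 0.0079]
tcp_rot: [[0.129, -0.0, -0.992], [0.992, 0.0, 0.129], [0.0, -1.0, 0.0]]
force: [0.1, 1.6, 2.6]
grip_width: 0.0854
tcp rel [-0.00087002  0.14872387  0.131     ]
panel 0.6 [ 0.4987 -0.2559 -0.133 ] resid 2006.3 of 93094
wrist [-4.30124091e-05  8.22537127e-02 -2.02653374e-03]
panel noneTraceback (most recent call last):
  File "<stdin>", line 5, in <module>
  File "fit.py", line 24, in rel
    c,s=np.cos(brd[2]),np.sin(brd[2]); d=pan[:2]-brd[:2]
                                         ~~~^^^^
TypeError: 'NoneType' object is not subscriptable
```

```bash
python3 -m creep '{"claw":[1,1,1,1,1,1,1,1,1,1],"dp":[[0,-0.0015,0],[-0.004,-0.002,0],[-0.009,-0.002,0],[-0.014,-0.002,0],[-0.019,-0.002,0],[-0.024,-0.002,0],[-0.029,-0.002,0],[-0.034,-0.002,0],[-0.039,-0.002,0],[-0.043,-0.002,0]],"yaw":[0,0,0,0,0,0,0,0,0,0]}'
python3 -m creep '{"claw":[1,1,1,1,1],"dp":[[-0.0015,0,0],[-0.003,0,0],[-0.0045,0,0],[-0.006,0,0],[-0.007,0,0]],"yaw":[0,0,0,0,0]}'
python3 - <<'E'
from fit import *
b=np.array([.488,-.3375,-.131]); s=telemetry.sense()
print('tcp rel',rel(np.r_[s['tcp_pos'][:2],0],b))
w=shot('wrist','wrist16.png')
for z in (.012,.02): p=fit(w,'panel',[.4925,-.305,-.131],z); print(rel(p,b))
E
```

```text
time: 19.45
tcp_pos: [0.501, -0.2326, 0.0099]
tcp_rot: [[0.129, -0.0, -0.992], [0.992, 0.0, 0.129], [0.0, -1.0, 0.0]]
force: [0.7, 0.2, -0.9]
grip_width: 0.0855
time: 19.95
tcp_pos: [0.5003, -0.2393, 0.0101]
tcp_rot: [[0.129, 0.0, -0.992], [0.992, -0.0, 0.129], [-0.0, -1.0, -0.0]]
force: [0.9, 0.1, -0.5]
grip_width: 0.085
tcp rel [-0.00065675  0.09895991  0.131     ]
panel 0.76 [ 0.4935 -0.3032 -0.127 ] resid 1855.3 of 83865
[0.00091987 0.03475179 0.00397981]
panel 0.76 [ 0.4941 -0.308  -0.1295] resid 7366.3 of 83865
[0.00220236 0.03004972 0.00151388]
```

The z=12 mm hypothesis fits far better than z=20 mm, so it seems to have dropped in. I'm retreating and checking.

```bash
python3 -m creep '{"claw":[1,1,1,1,1,1,1,1],"dp":[[0.01,0,0],[0.02,-0.02,0],[0.03,-0.05,0],[0.04,-0.08,0],[0.05,-0.11,0],[0.06,-0.13,0],[0.07,-0.14,0],[0.07,-0.14,0]],"yaw":[0,0,0,0,0,0,0,0]}'
python3 - <<'E'
from fit import *
b=np.array([.488,-.3375,-.131]); s=telemetry.sense()
w=shot('wrist','wrist17.png')
for z in (.008,.012,.016,.02): p=fit(w,'panel',[.4925,-.305,-.131],z); print(z,rel(p,b))
sc=shot('scene','scene17.png')
a=cv2.resize(sc['pixels'][140:290,180:420],(640,400),interpolation=2)
cv2.imwrite('pics/b17.png',cv2.resize(np.vstack([a,w['pixels']]),(480,600))[:,:,::-1])
E
```

```text
time: 20.9
tcp_pos: [0.5101, -0.1685, 0.1513]
tcp_rot: [[0.128, 0.003, -0.992], [0.992, 0.0, 0.128], [0.001, -1.0, -0.002]]
force: [-0.6, -0.4, -0.2]
grip_width: 0.0854
panel 0.75 [ 0.4933 -0.3013 -0.1311] resid 149.6 of 16671
0.008 [ 0.00048146  0.03653838 -0.00013279]
panel 0.75 [ 0.4931 -0.3009 -0.1329] resid 286.9 of 16671
0.012 [ 0.00024605  0.03689936 -0.00194993]
panel 0.75 [ 0.4941 -0.3013 -0.1301] resid 537.9 of 16671
0.016 [0.00134116 0.03672642 0.00088646]
panel 0.75 [ 0.4926 -0.301  -0.1333] resid 796.1 of 16671
0.02 [-0.0002427   0.0368332  -0.00230269]
```

View pics/b17.png

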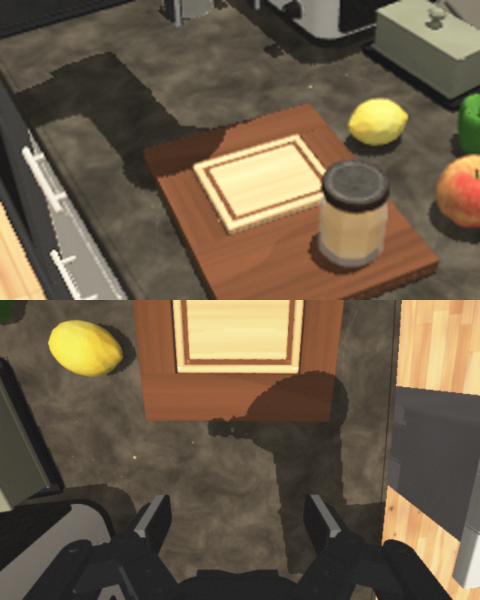

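The panel lies groove side up in the pocket area (scene half, about (265,180)), but its mask was cropped in the wrist view. One more measurement with it fully in frame.

```bash
python3 -m creep '{"claw":[1,1,1,1],"dp":[[-0.02,-0.02,0],[-0.04,-0.03,0],[-0.06,-0.03,0],[-0.06,-0.03,0]],"yaw":[0,0,0,0]}'
python3 - <<'E'
from fit import *
w=shot('wrist','wrist18.png')
b=fit(w,'board',[.488,-.3375,-.131])
for z in (.008,.012,.016,.02): p=fit(w,'panel',[.4925,-.305,-.131],z); print(z,rel(p,b),rel(p,np.array([.488,-.3375,-.131])))
# tilt hypotheses: project corners for seated/tilted, compare with mask corners
q=quad(optics.cut_out(w,'panel')[0]['pixels']); print(q.tolist())
P=onplane(w,q,.024)
print(np.round([np.linalg.norm(P[i]-P[i-1]) for i in range(4)],4))
t=shot('top','top18.png'); p=fit(t,'panel',[.4925,-.305,-.131],.012)
if p is not None: print(rel(p,fit(t,'board',[.488,-.3375,-.131])))
E
```

```text
time: 21.6
tcp_pos: [0.5009, -0.2311, 0.1794]
tcp_rot: [[0.132, -0.001, -0.991], [0.991, -0.0, 0.132], [-0.0, -1.0, 0.001]]
force: [-0.2, 0.4, -0.1]
grip_width: 0.0855
board 0.97 [ 0.4881 -0.3371 -0.1344] resid 327.5 of 50993
panel 0.57 [ 0.4933 -0.301  -0.1266] resid 283.0 of 17838
0.008 [0.00023046 0.03652186 0.00774406] [0.00045557 0.03688907 0.00435252]
panel 0.57 [ 0.4932 -0.3013 -0.132 ] resid 682.7 of 17838
0.012 [0.0001619  0.03624594 0.00243651] [ 0.00038608  0.03661337 -0.00095503]
panel 0.57 [ 0.493  -0.3001 -0.1335] resid 1137.7 of 17838
0.016 [-0.00014098  0.03739973  0.00086049] [ 8.71096371e-05  3.77681917e-02 -2.53105149e-03]
panel 0.57 [ 0.4934 -0.2993 -0.1313] resid 1594.9 of 17838
0.02 [0.0001638  0.03824684 0.00311736] [ 0.00039476  0.03861426 -0.00027417]
[[389, 43], [381, 162], [247, 162], [241, 42]]
[0.1282 0.105  0.1297 0.1057]
panel 0.65 [ 0.4916 -0.3018 -0.0976] resid 516.2 of 2823
board 0.97 [ 0.4872 -0.3391 -0.1239] resid 1761.9 of 12417
[-0.00016441  0.0375584   0.02632633]
```

Panel y comes out about 3–4 mm high compared with a seated pose, so I'm sampling pixel profiles across the front and rear gaps.

Run:
```python
from fit import *
b=np.array([.4881,-.3373,-.132]); w=shot('wrist','wrist19.png'); I=w['pixels'].astype(np.float32)
c,s=np.cos(b[2]),np.sin(b[2])
def prof(xs,ys,z):
    P=np.array([[b[0]+c*x-s*y,b[1]+s*x+c*y,z] for x in xs for y in ys]); u=proj(w,P).astype(np.float32)
    v=cv2.remap(I,u[:,0].reshape(len(xs),-1),u[:,1].reshape(len(xs),-1),1); return v
for x in(-.05,0,.05):
    for lo,hi in((-.034,-.012),(.078,.100),(.138,.152)):
        v=prof([x],np.arange(lo,hi,.001),.02)[0]; print('x',x,'y from',lo,[f'{int(a)}/{int(bb)}' for a,_,bb in v])
for y in(0,.05):
    for lo,hi in((-.076,-.058),(.058,.076)):
        v=prof(np.arange(lo,hi,.001),[y],.02)[:,0]; print('y',y,'x from',lo,[f'{int(a)}/{int(bb)}' for a,_,bb in v])
```

```text
x -0.05 y from -0.034 ['143/60', '147/58', '149/59', '150/60', '149/60', '148/60', '147/59', '146/57', '146/58', '145/57', '124/49', '88/38', '117/49', '142/56', '147/62', '188/90', '237/137', '246/162', '247/168', '247/168', '247/165', '247/160']
x -0.05 y from 0.078 ['93/45', '83/38', '80/37', '85/38', '116/58', '151/79', '168/88', '173/90', '175/91', '171/89', '167/89', '160/84', '151/80', '119/63', '84/39', '73/34', '72/35', '72/33', '73/33', '74/37', '75/35', '75/34', '74/34']
x -0.05 y from 0.138 ['78/35', '76/34', '78/36', '79/36', '79/37', '79/39', '74/35', '68/36', '61/39', '58/43', '58/45', '57/44', '57/44', '58/44']
x 0 y from -0.034 ['145/57', '150/59', '152/60', '152/59', '151/62', '150/59', '150/59', '151/60', '150/59', '146/59', '127/53', '77/35', '105/43', '139/55', '146/61', '185/88', '234/128', '244/148', '246/162', '247/168', '247/166', '247/163']
x 0 y from 0.078 ['129/63', '88/41', '82/36', '85/37', '108/54', '138/74', '151/80', '159/84', '167/88', '171/89', '169/88', '163/85', '151/79', '122/64', '87/44', '71/33', '70/32', '71/35', '70/33', '72/32', '75/34', '76
[... 940 characters left out ...]
/76', '232/125', '243/142', '246/154', '247/158', '247/159', '246/153', '243/141', '232/125']
y 0 x from 0.058 ['159/69', '189/96', '231/124', '243/144', '246/155', '247/159', '247/158', '246/152', '242/141', '221/115', '106/52', '83/38', '117/48', '142/58', '150/59', '152/60', '152/60', '151/59']
y 0.05 x from -0.076 ['75/35', '74/32', '73/33', '73/35', '72/35', '72/35', '69/32', '63/29', '67/34', '109/57', '141/76', '150/80', '153/80', '155/81', '157/84', '151/80', '142/76', '129/69']
y 0.05 x from 0.058 ['150/67', '202/102', '232/126', '244/145', '246/152', '246/155', '246/155', '245/148', '241/137', '203/108', '105/51', '81/36', '116/49', '145/59', '154/62', '155/62', '153/62', '152/62']
```

Panel width is equal at y=0 and y=50 mm (134.5 mm on the board-top plane), so it's flat at the seated height. The 5 mm front gap matches it resting against the rear wall. A light touch-down near the rear edge will confirm the height.

```bash
python3 -m creep '{"claw":[1,1,1,1,1,1,1,1],"dp":[[-0.01,0.03,0],[-0.02,0.06,0],[-0.03,0.09,0],[-0.03,0.12,0],[-0.03,0.14,0],[-0.03,0.15,0],[-0.03,0.158,0],[-0.03,0.158,0]],"yaw":[0,0,0,0,0,0,0,0]}'
python3 -m creep '{"claw":[1,1,1],"dp":[[0,0.003,0],[0,0.006,0],[0,0.008,0]],"yaw":[0,0,0]}'
python3 -m creep '{"claw":[1,1,1],"dp":[[0,0.0015,0],[0,0.003,0],[0,0.003,0]],"yaw":[0,0,0]}'
```

```text
time: 22.95
tcp_pos: [0.4975, -0.2588, 0.0217]
tcp_rot: [[0.129, -0.001, -0.992], [0.992, 0.0, 0.129], [0.0, -1.0, 0.001]]
force: [-0.8, -0.4, -0.2]
grip_width: 0.085
time: 23.25
tcp_pos: [0.4979, -0.259, 0.0143]
tcp_rot: [[0.129, 0.001, -0.992], [0.992, -0.0, 0.129], [0.0, -1.0, -0.001]]
force: [-0.3, 0.6, 0.1]
grip_width: 0.0855
time: 23.55
tcp_pos: [0.4977, -0.259, 0.0111]
tcp_rot: [[0.129, 0.0, -0.992], [0.992, -0.0, 0.129], [-0.0, -1.0, -0.0]]
force: [0.1, -0.7, 0.1]
grip_width: 0.0855
```

There's no contact with the fingertips at 24 mm height near the rear edge. The panel is at or below 24 mm there, so it is fully home. I'm retracting and handing in.

```bash
python3 -m creep '{"claw":[1,1,1,1,1,1],"dp":[[0,-0.02,0],[0,-0.05,0],[0.01,-0.09,0],[0.02,-0.13,0],[0.03,-0.16,0],[0.03,-0.16,0]],"yaw":[0,0,0,0,0,0]}'
python3 - <<'E'
from fit import *
w=shot('wrist'); 
for z in (.012,.02): p=fit(w,'panel',[.4925,-.303,-.131],z); print(rel(p,np.array([.4881,-.3373,-.132])))
print(finish_job())
E
```

```text
time: 24.15
tcp_pos: [0.5037, -0.2293, 0.177]
tcp_rot: [[0.128, 0.009, -0.992], [0.992, -0.002, 0.128], [-0.001, -1.0, -0.009]]
force: [0.3, 0.1, 1.0]
grip_width: 0.0854
panel 0.7 [ 0.4935 -0.3014 -0.1332] resid 365.0 of 18598
[ 0.0005779   0.0363386  -0.00124645]
panel 0.7 [ 0.4933 -0.2999 -0.1254] resid 1361.7 of 18598
[0.00024275 0.03771022 0.00660165]
the job is handed in; nothing more can be done
None
```

The panel is in the board's pocket, grooved side up. I handed the job in at about 24 s of the 72 s allowed, with the gripper open and about 18 cm above the worktop.

**What I did:**
- I first tried pressing on top of the panel to drag it sideways. The fingertips slipped and it did not move.
- I then pushed its free edge diagonally with the open fingertips, which took out about 18 mm of sideways offset and squared it to the board's side.
- From there I lifted the free edge by friction, tipped the panel over onto the board and slid it in. The largest forces I read were about 16 N, pressing down on the panel, and about 15 N when pushing it against the side.

**Last checks:**
- **Height:** fingertips lowered to about 24 mm near the panel's rear edge touched nothing, so that edge is down at seated height.
- **Level:** the panel's apparent width was the same at two places along it, so it lies flat. The camera outline fits the seated height much better than lying on top of the board.
- **Sideways and turn:** it is within about 0.6 mm sideways and nearly square.
- **Disagreement:** the outline puts the panel's centre 3.8 mm towards the +y side of the pocket's middle, though only 2.5 mm of play is possible. I put this down to 1–2 mm of camera error, with the panel resting against the rear wall, since a gap of about 5 mm shows at the front.
- **Jar and fruit:** they looked undisturbed in the last picture I viewed. I did not measure their positions.

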